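# Slide a milling blank home in the bench fixture and clamp it

## Task

Clamp the milling blank (the off-white disc) in the bench fixture so that the crowns can be cut out of it: slide it across the bright plate until it drops flat into the round seat, its far edge under the fixed steel lip, then swing the clamp arm with the black knob fully across its near edge and let go. The blank is chalk-soft, so press and push on it only gently, and leave the other things on the bench where they are.

Things in the scene. Friction and masses are not known exactly. Their poses are not given: they have to be found in the camera images.
- blank: Round off-white milling blank, a plain disc 98 mm across and 10 mm thick, about 0.22 kg, lying loose on the fixture's plate. Origin: centre of its underside, z up. Too wide to grip: rub it along with shut fingertips from above, or push its rim. It slides easily on the plate (friction about 0.15, fingertips on it hold about twice that or more). It chips if the fingers press or push it with over 20 N.
- holder: Grey base of the fixture, 248 x 178 mm, fixed on the bench. Origin on the bench under the nominal seat centre; x: the way the blank slides in, z up. On it a bright plate, face 28 mm up, x -157 to 68, y -60 to 60 mm; in it a round seat 100.4 mm wide, 5 mm deep, flat floor. The plate was screwed down by hand: the true seat centre is up to 7 mm off the origin in x and y; find it by feel.
- clamp_knob (a point): Centre of the round black knob on the clamp arm: 18 mm across, 21 mm tall, its middle 65 mm above the bench, top 75, the steel arm's top at 42. It circles at 34 mm round the clamp's pillar, which stands at x = -30, y = -78.5 mm in the holder's frame and is 49 mm tall.
- clamp (a joint): Swing of the clamp arm in rad, stiff enough to stay where left, moved by 1 to 2 N at the knob. 0: clear of the blank's way, arm and knob point from the pillar along the holder's -x. Grows clockwise seen from above to 1.57: arm points along +y, over the blank's near edge (stop at 1.65). The arm's underside is 7 mm above the plate's face, so it passes only over a seated blank (5 mm proud).
- lip (a point): Nominal middle of the front lower edge of the steel lip at the seat's far (+x) side, 32 mm wide, 6 mm thick; it shifts with the plate (up to 7 mm). It hangs 14 mm over the seat, its underside 7 mm above the plate's face: a blank lying on the plate is too high to pass, so its leading edge must be pressed down into the seat and slid under; it drops flat when pushed on to the seat's far wall.
- marker: Red and white marker pen, 135 mm long, lying on the bench to the left. Not part of the job: leave it alone.
- tweezers: Steel tweezers, 127 mm long, lying on the bench to the left. Not part of the job: leave it alone.
- tape_roll: Roll of masking tape, 66 mm across and 20 mm tall, lying near the bench's front edge to the right. Not part of the job: leave it alone.
- powder_jar_0: White jar with a brick-red cap, 45 mm across and 55 mm tall, standing behind the fixture to the right. Not part of the job: leave it alone.
- model_work: Yellowish stone tooth model, 54 x 60 x 28 mm, on the bench left of the fixture. Not part of the job: leave it alone.
- carver: Steel wax carver, 144 mm long and 8 mm thick, lying on the grey ledge of the base along the plate's left (+y) side, 18 mm above the bench. Not part of the job: leave it alone.

How it is judged:
On the way:
1. the blank lies flat in its seat while the clamp is still swung clear (below 0.7 rad) (value of joint clamp below 0.7 rad and z of blank in the frame of holder between 0.022 and 0.0245 m and angle between blank's own z axis and vertical below 0.03 rad and x of blank in the frame of holder between -0.0095 and 0.0095 m and y of blank in the frame of holder between -0.0095 and 0.0095 m), for 0.2 s.
At the end, for the whole second after the job is handed in: the blank lies flat in its seat (underside 22 to 24.5 mm above the bench, level within 0.03 rad, its centre within 9.5 mm of the holder's origin in x and y) and at rest, and the clamp is swung across it (over 1.35 rad) (z of blank in the frame of holder between 0.022 and 0.0245 m and angle between blank's own z axis and vertical below 0.03 rad and x of blank in the frame of holder between -0.0095 and 0.0095 m and y of blank in the frame of holder between -0.0095 and 0.0095 m and value of joint clamp above 1.35 rad and linear speed of blank below 0.01 m/s); the robot touches nothing.
It fails at once if the fingers press or push on the blank with over 20 N (contact force between the fingers and blank above 20 N).
It fails at once if another thing on the bench (marker, tweezers, tape roll, jar, tooth model, carver) is moved by over 15 mm (distance of any of marker, tweezers, tape_roll, powder_jar_0, model_work, carver from where it was at the start of the episode above 0.015 m).
It also fails if it takes over 72 s, if anything falls off the work surface, if the arm or the gripper's body presses on something with over 40 N, if the wrist force passes 120 N, or if a joint passes its speed limit or range.

## Robot

A 6-joint arm with a two-finger parallel gripper is mounted at the origin on a cart in front of the work surface, level with it; the furniture and walls round the work are solid. World frame = base frame: x ahead of the robot, y to its left, z up, the work surface at z = 0. Lengths are in m, angles in rad, forces in N, time in s.
With the tool pointing down it reaches from about 0.25 to 0.85 m from the base axis. Payload 12.5 kg.
Tool frame: the origin (TCP) lies on the centre line of the jaws, within the pads' length; the fingertips stand 17 mm ahead of it and the grasp point (between the pads) lies 2 mm behind it; z points along the fingers, y is the line along which they close (so a half turn about z gives the same grasp; the last joint's range is limited). The gripper opens to 93 mm and grips with 3 to 60 N. Pads are 15 mm wide; open, the fingers measure 128 mm over their backs; the gripper's body (75 mm by 188 mm) begins 65 mm behind the grasp point.
Start: joints at [1.186, 0.351, 1.652, -0, 1.139, -0.085], TCP at [0.162, 0.525, 0.236] pointing down, gripper open.
Joint ranges: [-2.75, 2.75], [-0.79, 2.1], [0.01, 2.65], [-1.57, 4.71], [0.07, 3.14], [-2.87, 2.87]. Speed limits (rad/s): [2.22, 2.22, 2.79, 3.14, 3.14, 3.14].

## Interface

Orientations are given as a rotation vector (axis times angle).
In Python, from workcell import ctrl gives the robot as it stands.
- The arm moves only by the tool step_arm, never from a script. Its argument "moves" is a list of rows, each an object of numbers: "jaw": the opening, from 0 (shut) to 1 (fully open); "dx", "dy", "dz": the shift along the tool's x, y, z in cm; "rx", "ry", "rz": the turn, a rotation vector about the tool's x, y, z in degrees. A call has 1 to 5 rows; each row shifts and turns the commanded pose from where the row before left it, along the tool's axes as they then stand; what a row does not reach is not made up. A row lasts 1/10 s, in which the tool goes at most 50 mm and 8.59 degrees, less where a joint would pass 70% of its speed; a pose out of reach is approached as far as the arm can. A call with a gripper value outside its range is refused whole. The fingers move at their own pace and stop on an object; "squeeze" is the grip in N (left out, the last holds). Time passes only in rows, so rows that do not move let the fingers close. It gives the time, the measured TCP pose, the force, the opening and the grip force at its end, in the units of the state.
- ctrl.get_obs(): the state, without advancing time (a new reading comes with each control period).
- ctrl.grab_frame(name): name is "scene" or "top" or "wrist"; returns the picture (480x640x3 uint8, red, green, blue); there is no depth.
- ctrl.calibration(name): a dict with "fx", "fy", "cx", "cy" (pixels), "D" ([k1, k2, p1, p2, k3] as OpenCV has them; the pictures are not rectified), "cam_to_world" (4x4, takes a point from camera to world coordinates). Camera axes: x right, y down, z forward; pixel columns grow to the right and rows downward; lengths in m; the calibration is good to about 2 mm. A picture is of the moment at which its call begins: read the wrist's pose just before it. calibration takes no time and is no camera call; for the wrist camera it gives the pose at the moment of the call.
- ctrl.close_job(): hands the job in; it is judged then, once.
The state is a dict: "time_s": time; "joint_positions": joint angles; "joint_velocities": joint speeds; "effort": joint torques, N m; "ee_pos": TCP position; "tcp_rot": TCP orientation; "wrist_force": force on the tool from outside, world axes, zero at the start; "ft_torque": the same for the moment, N m; "gripper_width": opening from 0.0 (shut) to 1.0 (fully open); "gripper_force": force on a finger pad.
Only numpy, scipy, OpenCV 4.12 (cv2) and the standard library are available. Lean on these libraries where they do the work, as an engineer would, in place of code of your own. Each camera call takes 0.05 s, during which the arm holds its last target. There are 200 camera calls.

## Working session

There is one attempt and no reset: what is moved stays moved. The work goes in short steps, Python scripts to look and compute and a tool call to move; the robot and the scene stay as the last step left them, time stands still between calls to the robot, and variables do not carry over. Pictures are saved under pics/ and viewed, at most 10 in all, crops included, and the job is handed in when it is done.

Besides the shell and the picture viewer there is one more tool, called after "Request:" as name(argument=value, ...), one argument or row to a line, values as JSON. step_arm: Moves the arm, as the interface text tells. Its arguments: {"type":"object","properties":{"moves":{"type":"array","items":{"type":"object","properties":{"jaw":{"type":"number"},"dx":{"type":"number"},"dy":{"type":"number"},"dz":{"type":"number"},"rx":{"type":"number"},"ry":{"type":"number"},"rz":{"type":"number"}}}},"squeeze":{"type":"number"}},"required":["moves"]}

```bash
mkdir -p pics
cat > h.py <<'E'
import numpy as np, cv2
from workcell import ctrl
def cal(n):
    c=ctrl.calibration(n); K=np.array([[c['fx'],0,c['cx']],[0,c['fy'],c['cy']],[0,0,1.]])
    return K,np.array(c['D'],float),np.array(c['cam_to_world'])
def ray(n,px,z,c=None):
    K,D,T=c or cal(n); u=cv2.undistortPoints(np.array(px,float).reshape(-1,1,2),K,D).reshape(-1,2)
    d=np.c_[u,np.ones(len(u))]@T[:3,:3].T; o=T[:3,3]
    return o+d*((z-o[2])/d[:,2])[:,None]
def proj(n,P,c=None):
    K,D,T=c or cal(n); R=T[:3,:3].T
    return cv2.projectPoints(np.array(P,float).reshape(-1,3),cv2.Rodrigues(R)[0],-R@T[:3,3],K,D)[0].reshape(-1,2)
def snap(n,f):
    im=ctrl.grab_frame(n); cv2.imwrite('pics/'+f,im[:,:,::-1]); return im
E
python3 - <<'E'
from h import *
snap('top','t0.png');snap('scene','s0.png')
for n in('top','scene'):print(cal(n)[2].round(3),cal(n)[0][0,0])
o=ctrl.get_obs();print(o['time_s'],o['tcp_rot'],o['wrist_force'])
E
```

```text
[[ 1.900e-02 -9.850e-01  1.730e-01  3.290e-01]
 [-1.000e+00 -1.900e-02  4.000e-03 -2.010e-01]
 [-1.000e-03 -1.730e-01 -9.850e-01  1.099e+00]
 [ 0.000e+00  0.000e+00  0.000e+00  1.000e+00]] 520.334941462991
[[ 0.858 -0.281  0.43   0.094]
 [-0.513 -0.43   0.743 -0.949]
 [-0.024 -0.858 -0.514  0.572]
 [ 0.     0.     0.     1.   ]] 467.2103318167839
0.1 [-4.68996133e-01 -3.10616455e+00  1.68991849e-03] [0.11931322 0.82886182 0.38155628]
```

View pics/t0.png

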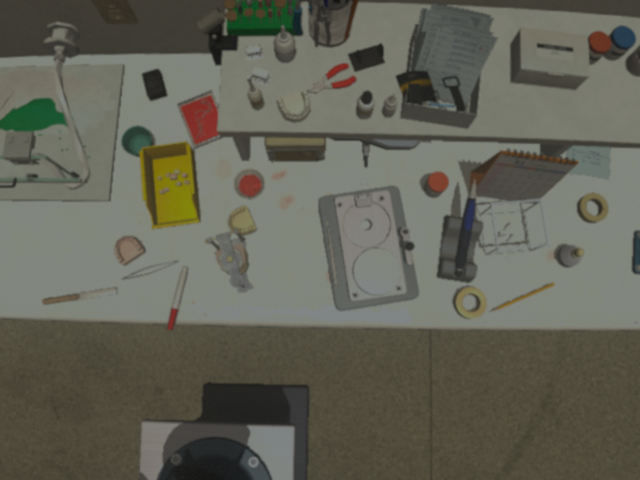

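View pics/s0.png

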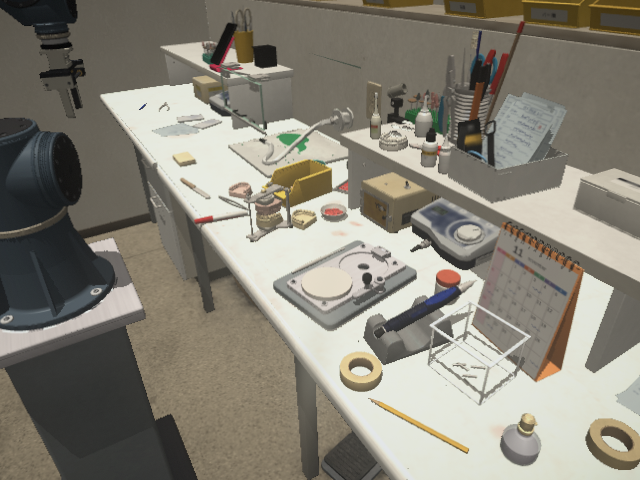

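The top view shows the fixture: the base spans about (320,190)–(417,308), the blank is near (378,272), the seat near (366,225), the lip near (362,197) and the knob near (408,245). The scene view agrees. I'll move above it for a close wrist view.

Run:
```python
from h import *
p=ray('top',[[378,272],[366,225],[362,197],[320,197],[400,187],[417,299],[336,308]],0.03);print(p.round(3))
p=ray('top',[[408,245]],0.075);print(p.round(3))
T=cal('wrist')[2]; o=ctrl.get_obs();R=cv2.Rodrigues(np.array(o['tcp_rot']))[0]
print(R.round(3),(R.T@T[:3,:3]).round(3),R.T@(T[:3,3]-o['ee_pos']),cal('wrist')[0][0,0])
```

```text
[[ 0.467 -0.327  0.03 ]
 [ 0.566 -0.302  0.03 ]
 [ 0.627 -0.293  0.03 ]
 [ 0.625 -0.204  0.03 ]
 [ 0.651 -0.375  0.03 ]
 [ 0.413 -0.408  0.03 ]
 [ 0.391 -0.241  0.03 ]]
[[ 0.517 -0.382  0.075]]
[[-0.955  0.295 -0.   ]
 [ 0.295  0.955 -0.001]
 [ 0.    -0.001 -1.   ]] [[-0.    -0.964 -0.267]
 [ 1.    -0.     0.001]
 [-0.001 -0.267  0.964]] [ 0.07465359 -0.0008656  -0.1488452 ] 365.12991281101756
```

Request:
step_arm(
  moves=[
    {"rz":-8.4,"jaw":0},
    {"rz":-8.4},
    {"rz":-8.3},
    {"dx":-1.15,"dy":-4.4},
    {"dx":-1.15,"dy":-4.4},
  ],
)

```text
validation failed for argument at $.mo...
```

Request:
step_arm(
  moves=[
    {"dx":-1.15,"dy":-4.4},
    {"dx":-1.15,"dy":-4.4},
    {"dx":-1.15,"dy":-4.4},
    {"dx":-1.15,"dy":-4.4},
    {"dx":-1.15,"dy":-4.4},
  ],
)

```text
validation failed for argument at $.mo...
```

Request:
step_arm(
  moves=[
    {"dx":-1.15,"dy":-4.4},
    {"dx":-1.15,"dy":-4.4},
    {"dx":-1.15,"dy":-4.4},
    {"dx":-1.15,"dy":-4.4},
    {"dx":-1.15,"dy":-4.4},
  ],
)

```text
validation failed for argument at $.mo...
```

Request:
step_arm(
  moves=[
    {"dx":-1.15,"dy":-4.4},
    {"dx":-1.15,"dy":-4.4},
    {"dx":-1.15,"dy":-4.4},
    {"dx":-1.15,"dy":-4.4,"dz":1},
    {"dx":-1.15,"dy":-4.4,"dz":1},
  ],
)

```text
validation failed for argument at $.mo...
```

Request:
step_arm(
  moves=[
    {"dx":-1.15,"dy":-4.4,"dz":1.5},
    {"dx":-1.15,"dy":-4.4,"dz":1.5},
    {"dx":-1.15,"dy":-4.4,"dz":0.5},
    {},
    {},
  ],
)

```text
validation failed for argument at $.mo...
```

Run:
```python
from h import *
o=ctrl.get_obs();print(o['time_s'],o['ee_pos'],o['tcp_rot'],o['wrist_force'],o['gripper_width'])
c=cal('wrist')
import pickle;pickle.dump(c,open('c1.pkl','wb'))
snap('wrist','w1.png')
```

```text
0.1 [0.16228562 0.52519277 0.23512835] [-4.68996133e-01 -3.10616455e+00  1.68991849e-03] [0.11931322 0.82886182 0.38155628] 1.0011047226852152
```

View pics/w1.png

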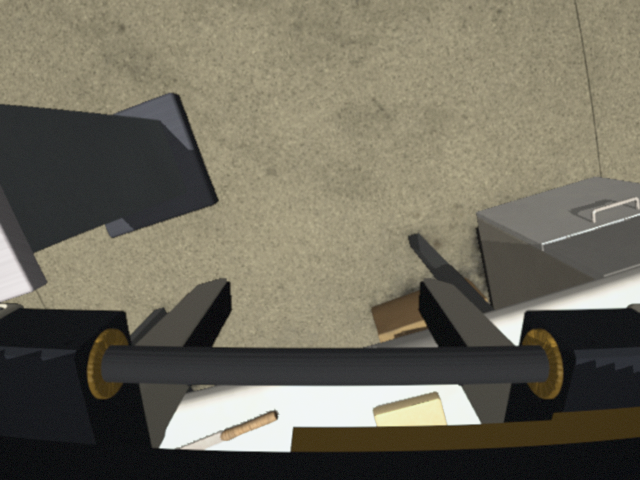

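The image shows only the floor and the open fingers, because the moves were refused. I'll retry with full rows.

Request:
step_arm(
  moves=[
    {"dx":0,"dy":0,"dz":0,"rx":0,"ry":0,"rz":-8.4,"jaw":0},
    {"dx":0,"dy":0,"dz":0,"rx":0,"ry":0,"rz":-8.4,"jaw":0},
    {"dx":0,"dy":0,"dz":0,"rx":0,"ry":0,"rz":-8.3,"jaw":0},
    {"dx":-1.4,"dy":-4.4,"dz":0,"rx":0,"ry":0,"rz":0,"jaw":0},
    {"dx":-1.4,"dy":-4.4,"dz":0,"rx":0,"ry":0,"rz":0,"jaw":0},
  ],
  squeeze=10,
)

```text
time_s: 0.65
ee_pos: [0.2022, 0.4412, 0.2351]
tcp_rot: [0.22, -3.134, 0.001]
wrist_force: [0.9, -0.3, 0.3]
gripper_width: 0.622
gripper_force: 0.0
```

Request:
step_arm(
  moves=[
    {"dx":-1.4,"dy":-4.4,"jaw":0},
    {"dx":-1.4,"dy":-4.4,"jaw":0},
    {"dx":-1.4,"dy":-4.4,"jaw":0},
    {"dx":-1.4,"dy":-4.4,"jaw":0},
    {"dx":-1.4,"dy":-4.4,"jaw":0},
  ],
  squeeze=10,
)

```text
validation failed for argument at $.mo...
```

Request:
step_arm(
  moves=[
    {"dx":-1.4,"dy":-4.4,"dz":0,"rx":0,"ry":0,"rz":0,"jaw":0},
    {"dx":-1.4,"dy":-4.4,"dz":0,"rx":0,"ry":0,"rz":0,"jaw":0},
    {"dx":-1.4,"dy":-4.4,"dz":0,"rx":0,"ry":0,"rz":0,"jaw":0},
    {"dx":-1.4,"dy":-4.4,"dz":0,"rx":0,"ry":0,"rz":0,"jaw":0},
    {"dx":-1.4,"dy":-4.4,"dz":0,"rx":0,"ry":0,"rz":0,"jaw":0},
  ],
)

```text
time_s: 1.15
ee_pos: [0.3022, 0.2322, 0.2357]
tcp_rot: [-0.218, 3.134, 0.0]
wrist_force: [0.2, 0.3, -0.3]
gripper_width: 0.189
gripper_force: 0.0
```

Request:
step_arm(
  moves=[
    {"dx":-1.4,"dy":-4.4,"dz":0,"rx":0,"ry":0,"rz":0,"jaw":0},
    {"dx":-1.4,"dy":-4.4,"dz":0,"rx":0,"ry":0,"rz":0,"jaw":0},
    {"dx":-1.4,"dy":-4.4,"dz":0,"rx":0,"ry":0,"rz":0,"jaw":0},
    {"dx":-1.4,"dy":-4.4,"dz":0,"rx":0,"ry":0,"rz":0,"jaw":0},
    {"dx":-1.4,"dy":-4.4,"dz":0,"rx":0,"ry":0,"rz":0,"jaw":0},
  ],
)

```text
time_s: 1.65
ee_pos: [0.402, 0.0237, 0.2358]
tcp_rot: [-0.217, 3.134, 0.0]
wrist_force: [0.6, 1.5, -0.7]
gripper_width: 0.007
gripper_force: 0.0
```

Request:
step_arm(
  moves=[
    {"dx":-1.4,"dy":-4.4,"dz":0,"rx":0,"ry":0,"rz":0,"jaw":0},
    {"dx":-1.4,"dy":-4.4,"dz":0,"rx":0,"ry":0,"rz":0,"jaw":0},
    {"dx":-1.4,"dy":-4.4,"dz":0,"rx":0,"ry":0,"rz":0,"jaw":0},
    {"dx":-1.4,"dy":-4.4,"dz":0,"rx":0,"ry":0,"rz":0,"jaw":0},
    {"dx":-1.4,"dy":-4.4,"dz":0,"rx":0,"ry":0,"rz":0,"jaw":0},
  ],
)

```text
time_s: 2.15
ee_pos: [0.5016, -0.1846, 0.2355]
tcp_rot: [0.216, -3.134, -0.0]
wrist_force: [1.3, 0.7, 0.3]
gripper_width: 0.006
gripper_force: 0.0
```

Request:
step_arm(
  moves=[
    {"dx":-1.4,"dy":-4.4,"dz":0,"rx":0,"ry":0,"rz":0,"jaw":0},
    {"dx":-1.4,"dy":-4.4,"dz":0,"rx":0,"ry":0,"rz":0,"jaw":0},
    {"dx":-1.4,"dy":-4.4,"dz":0,"rx":0,"ry":0,"rz":0,"jaw":0},
    {"dx":0,"dy":0,"dz":0,"rx":0,"ry":0,"rz":0,"jaw":0},
    {"dx":0,"dy":0,"dz":0,"rx":0,"ry":0,"rz":0,"jaw":0},
  ],
)

```text
time_s: 2.65
ee_pos: [0.5607, -0.3079, 0.2347]
tcp_rot: [0.215, -3.133, -0.002]
wrist_force: [-0.3, -0.0, 0.3]
gripper_width: 0.002
gripper_force: 0.0
```

Run:
```python
from h import *
o=ctrl.get_obs();print(o['time_s'],o['ee_pos'],o['tcp_rot'],o['wrist_force'],o['gripper_width'])
c=cal('wrist')
import pickle;pickle.dump(c,open('c2.pkl','wb'))
snap('wrist','w2.png')
```

```text
2.65 [ 0.56072749 -0.30785601  0.23466536] [ 2.15273805e-01 -3.13303820e+00 -1.65123222e-03] [-0.2711533  -0.02330529  0.30137695] 0.0024254663979269486
```

View pics/w2.png

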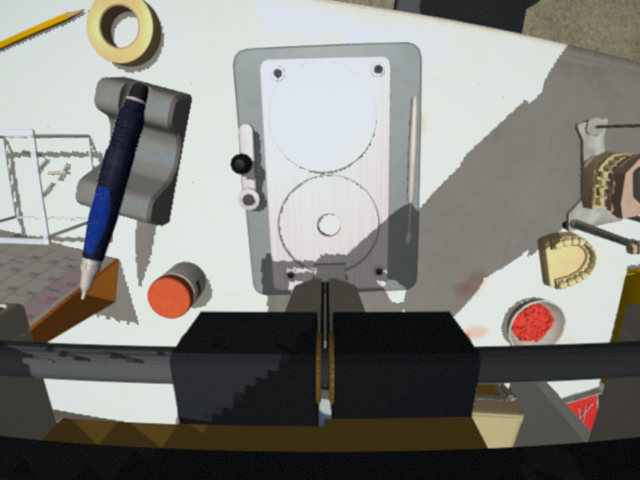

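The wrist view is clear. The blank circle is about (323,117), the seat circle (329,224), the lip (328,270), the knob (241,163), the pillar (249,200), and the plate edges run from x 262 to 390 px. Next I'll fit these metrically.

```bash
cat > fit.py <<'E'
from h import *
from scipy.optimize import least_squares
def circ(im,c,z,cen,r,band=.006):
    g=cv2.cvtColor(im,cv2.COLOR_BGR2GRAY)
    bh=cv2.morphologyEx(g,cv2.MORPH_BLACKHAT,np.ones((5,5)))
    v,u=np.nonzero(bh>18); P=ray('wrist',np.c_[u,v],z,c)[:,:2]
    x=np.r_[cen,r]
    for b in(band,band,band*.5,band*.4):
        d=np.hypot(*(P-x[:2]).T)-x[2]; Q=P[abs(d)<b]
        x=least_squares(lambda x:np.hypot(*(Q-x[:2]).T)-x[2],x,loss='soft_l1',f_scale=.0007).x
    return x,len(Q)
E
python3 - <<'E'
from fit import *
import pickle;c=pickle.load(open('c2.pkl','rb'));im=cv2.imread('pics/w2.png')
R=lambda p,z:ray('wrist',p,z,c)[0]
b=circ(im,c,.038,R([323,117],.038)[:2],.049);s=circ(im,c,.028,R([329,224],.028)[:2],.0502)
print('blank',b,'seat',s)
kn=R([241,163],.072);pi=R([249,200],.049);print('knob',kn,'pil',pi,np.hypot(*(kn-pi)[:2]))
# plate edges via threshold
for r in(100,160,190,240):
    g=im[r,230:425].mean(1); print(r,[ (i+230,int(g[i]),int(g[i+3])) for i in range(len(g)-3) if abs(g[i+3]-g[i])>45])
pts=[[262,57],[388,57]];print(ray('wrist',pts,.028,c).round(4))
l=[[236,120],[420,120],[240,60],[247,280]];print(ray('wrist',l,.018,c).round(4))
E
```

```text
blank (array([ 0.46572094, -0.32388406,  0.05027134]), 282) seat (array([ 0.56740684, -0.30302985,  0.04996188]), 643)
knob [ 0.51415702 -0.38543204  0.072     ] pil [ 0.54887406 -0.38020609  0.049     ] 0.0351081660330874
100 [(233, 226, 145), (234, 224, 140), (259, 157, 215), (260, 158, 229), (261, 177, 229), (387, 226, 164), (388, 223, 153), (411, 118, 203), (412, 133, 201), (414, 203, 150), (415, 201, 150), (419, 139, 220), (420, 134, 225), (421, 180, 225)]
160 [(230, 208, 18), (231, 118, 22), (248, 16, 93), (249, 10, 144), (250, 35, 149), (252, 144, 77), (253, 149, 75), (259, 79, 152), (260, 88, 157), (263, 157, 222), (264, 165, 228), (353, 223, 177), (387, 219, 156), (388, 208, 155), (408, 124, 198), (409, 141, 208), (412, 208, 153), (413, 200, 149), (418, 137, 222), (419, 136, 227)]
190 [(251, 212, 161), (252, 210, 123), (253, 190, 92), (254, 161, 72), (255, 123, 78), (259, 77, 127), (260, 71, 152), (261, 84, 154), (265, 154, 222), (266, 168, 226), (289, 225, 163), (290, 221, 146), (293, 146, 225), (294, 156, 229), (386, 216, 153), (387, 214, 148), (407, 109, 190), (408, 140, 193), (411, 193, 141), (417, 139, 214), (418, 134, 227), (419, 167, 228)]
240 [(246, 228, 141), (247, 223, 136), (268, 147, 210), (269, 154, 221), (278, 216, 138), (279, 213, 138), (281, 138, 220), (282, 138, 221), (359, 215, 161), (360, 207, 132), (361, 182, 117), (362, 161, 114), (416, 72, 120), (417, 74, 125)]
[[ 0.4208 -0.3844  0.028 ]
 [ 0.4051 -0.2715  0.028 ]]
[[ 0.4787 -0.4053  0.018 ]
 [ 0.4544 -0.2297  0.018 ]
 [ 0.4241 -0.4064  0.018 ]
 [ 0.6413 -0.381   0.018 ]]
```

Request:
step_arm(
  moves=[
    {"dx":2.4,"dy":0,"dz":4,"rx":0,"ry":0,"rz":0,"jaw":0},
    {"dx":2.4,"dy":-0.1,"dz":4,"rx":0,"ry":0,"rz":0,"jaw":0},
    {"dx":2.4,"dy":-0.1,"dz":4,"rx":0,"ry":0,"rz":0,"jaw":0},
    {"dx":2.4,"dy":-0.1,"dz":4,"rx":0,"ry":0,"rz":0,"jaw":0},
    {"dx":0,"dy":0,"dz":0.9,"rx":0,"ry":0,"rz":0,"jaw":0},
  ],
)

```text
time_s: 3.2
ee_pos: [0.4625, -0.3214, 0.0634]
tcp_rot: [0.216, -3.129, -0.008]
wrist_force: [0.4, 0.4, 0.0]
gripper_width: 0.003
gripper_force: 0.0
```

Request:
step_arm(
  moves=[
    {"dx":0,"dy":0,"dz":0.3,"rx":0,"ry":0,"rz":0,"jaw":0},
    {"dx":0,"dy":0,"dz":0.3,"rx":0,"ry":0,"rz":0,"jaw":0},
    {"dx":0,"dy":0,"dz":0.2,"rx":0,"ry":0,"rz":0,"jaw":0},
    {"dx":0,"dy":0,"dz":0.0,"rx":0,"ry":0,"rz":0,"jaw":0},
    {"dx":0,"dy":0,"dz":0,"rx":0,"ry":0,"rz":0,"jaw":0},
  ],
)

```text
time_s: 3.7
ee_pos: [0.4669, -0.3238, 0.0593]
tcp_rot: [-0.218, 3.133, -0.001]
wrist_force: [-0.1, 0.4, -0.3]
gripper_width: 0.0
gripper_force: 0.0
```

Request:
step_arm(
  moves=[
    {"dx":0,"dy":0,"dz":0.1,"rx":0,"ry":0,"rz":0,"jaw":0},
    {"dx":0,"dy":0,"dz":0.1,"rx":0,"ry":0,"rz":0,"jaw":0},
    {"dx":0,"dy":0,"dz":0.1,"rx":0,"ry":0,"rz":0,"jaw":0},
    {"dx":0,"dy":0,"dz":0.0,"rx":0,"ry":0,"rz":0,"jaw":0},
  ],
)

```text
time_s: 4.1
ee_pos: [0.4662, -0.3237, 0.0555]
tcp_rot: [0.217, -3.134, -0.0]
wrist_force: [0.4, -0.3, -0.2]
gripper_width: 0.004
gripper_force: 0.0
```

Request:
step_arm(
  moves=[
    {"dx":0,"dy":0,"dz":0.05,"rx":0,"ry":0,"rz":0,"jaw":0},
    {"dx":0,"dy":0,"dz":0.05,"rx":0,"ry":0,"rz":0,"jaw":0},
    {"dx":0,"dy":0,"dz":0.0,"rx":0,"ry":0,"rz":0,"jaw":0},
  ],
)

```text
time_s: 4.4
ee_pos: [0.4664, -0.3238, 0.0553]
tcp_rot: [-0.217, 3.134, -0.0]
wrist_force: [-3.3, 2.2, 8.3]
gripper_width: 0.007
gripper_force: 4.2
```

Request:
step_arm(
  moves=[
    {"dx":-0.2,"dy":0.01,"dz":0.0,"rx":0,"ry":0,"rz":0,"jaw":0},
    {"dx":-0.3,"dy":0.03,"dz":0.0,"rx":0,"ry":0,"rz":0,"jaw":0},
    {"dx":-0.4,"dy":0.03,"dz":0.0,"rx":0,"ry":0,"rz":0,"jaw":0},
    {"dx":-0.4,"dy":0.03,"dz":0.0,"rx":0,"ry":0,"rz":0,"jaw":0},
    {"dx":-0.4,"dy":0.03,"dz":0.0,"rx":0,"ry":0,"rz":0,"jaw":0},
  ],
)

```text
time_s: 4.9
ee_pos: [0.4833, -0.3205, 0.0553]
tcp_rot: [-0.217, 3.134, -0.001]
wrist_force: [-2.3, -1.2, 6.8]
gripper_width: 0.005
gripper_force: 3.5
```

Run:
```python
from h import *
o=ctrl.get_obs();print(o['time_s'],o['ee_pos'],o['wrist_force'])
import pickle;pickle.dump(cal('wrist'),open('c3.pkl','wb'))
snap('wrist','w3.png')
```

```text
4.9 [ 0.48326191 -0.32052238  0.05529247] [-2.33334463 -1.20669038  6.81143187]
```

View pics/w3.png

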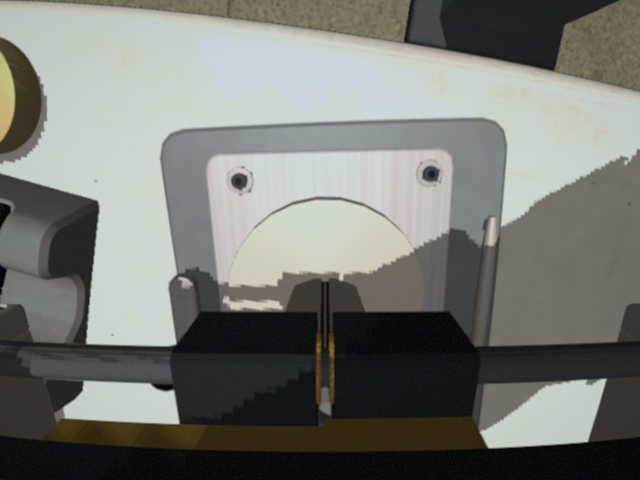

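The close view shows the blank with its near rim apex at about (325,198) and the fingertip near (326,282). I'll check that the blank followed.

```bash
cat > near.py <<'E'
from fit import *
def blank(im,c,z=.038,r=.049):
    hsv=cv2.cvtColor(im,cv2.COLOR_RGB2LAB); b=hsv[:,:,2].astype(int)
    # first row from above plate where yellowish: scan each column
    m=cv2.morphologyEx(((b>133)&(hsv[:,:,0]>60)).astype(np.uint8),cv2.MORPH_OPEN,np.ones((5,5)))
    n,l,s,cc=cv2.connectedComponentsWithStats(m[:,200:450])
    k=[i for i in range(1,n) if s[i,1]>100 and s[i,4]>500]; k=max(k,key=lambda i:s[i,4]) ; mm=l==k
    P=[(u+200,np.argmax(mm[:,u])) for u in range(mm.shape[1]) if mm[:,u].any()]
    P=[p for p in P if p[1]<P[np.argmin([q[1] for q in P])][1]+60]
    Q=ray('wrist',P,z,c)[:,:2]
    x0=Q.mean(0)+[.03,0]
    f=least_squares(lambda x:np.hypot(*(Q-x).T)-r,x0,loss='soft_l1',f_scale=.0007)
    return f.x,len(P),np.sqrt(np.mean(f.fun**2)),s[k]
E
python3 - <<'E'
from near import *
import pickle
c=pickle.load(open('c3.pkl','rb'));im=cv2.imread('pics/w3.png')[:,:,::-1].copy()
print(blank(im,c)); print(ray('wrist',[325,198],.038,c))
E
```

```text
(array([ 0.48554252, -0.31851083]), 180, np.float64(0.005331366916599415), array([  29,  203,  184,   86, 9502], dtype=int32))
[[ 0.43453697 -0.32751276  0.038     ]]
```

The near rim apex puts the blank centre at (0.483,-0.321), so it follows the fingertip. I'll tow on.

Request:
step_arm(
  moves=[
    {"dx":-0.4,"dy":0.035,"dz":0.0,"rx":0,"ry":0,"rz":0,"jaw":0},
    {"dx":-0.4,"dy":0.035,"dz":0.0,"rx":0,"ry":0,"rz":0,"jaw":0},
    {"dx":-0.4,"dy":0.035,"dz":0.0,"rx":0,"ry":0,"rz":0,"jaw":0},
    {"dx":-0.4,"dy":0.035,"dz":0.0,"rx":0,"ry":0,"rz":0,"jaw":0},
    {"dx":-0.4,"dy":0.035,"dz":0.0,"rx":0,"ry":0,"rz":0,"jaw":0},
  ],
)

```text
time_s: 5.45
ee_pos: [0.5029, -0.316, 0.0553]
tcp_rot: [-0.217, 3.134, -0.001]
wrist_force: [-2.7, -0.1, 6.7]
gripper_width: 0.008
gripper_force: 3.4
```

Request:
step_arm(
  moves=[
    {"dx":-0.4,"dy":0.035,"dz":0.0,"rx":0,"ry":0,"rz":0,"jaw":0},
    {"dx":-0.4,"dy":0.035,"dz":0.0,"rx":0,"ry":0,"rz":0,"jaw":0},
    {"dx":-0.4,"dy":0.035,"dz":0.0,"rx":0,"ry":0,"rz":0,"jaw":0},
    {"dx":-0.4,"dy":0.035,"dz":0.0,"rx":0,"ry":0,"rz":0,"jaw":0},
    {"dx":-0.4,"dy":0.035,"dz":0.0,"rx":0,"ry":0,"rz":0,"jaw":0},
  ],
)

```text
time_s: 5.95
ee_pos: [0.5224, -0.3115, 0.0553]
tcp_rot: [-0.217, 3.134, -0.001]
wrist_force: [-2.3, -0.6, 7.1]
gripper_width: 0.006
gripper_force: 3.3
```

Request:
step_arm(
  moves=[
    {"dx":-0.4,"dy":0.035,"dz":0.0,"rx":0,"ry":0,"rz":0,"jaw":0},
    {"dx":-0.4,"dy":0.035,"dz":0.0,"rx":0,"ry":0,"rz":0,"jaw":0},
    {"dx":-0.4,"dy":0.035,"dz":0.0,"rx":0,"ry":0,"rz":0,"jaw":0},
    {"dx":-0.4,"dy":0.035,"dz":0.0,"rx":0,"ry":0,"rz":0,"jaw":0},
    {"dx":-0.4,"dy":0.035,"dz":0.0,"rx":0,"ry":0,"rz":0,"jaw":0},
  ],
)

```text
time_s: 6.45
ee_pos: [0.542, -0.307, 0.0553]
tcp_rot: [-0.217, 3.134, -0.001]
wrist_force: [-2.3, -0.8, 5.8]
gripper_width: 0.009
gripper_force: 3.1
```

Request:
step_arm(
  moves=[
    {"dx":-0.2,"dy":0.03,"dz":0.0,"rx":0,"ry":0,"rz":0,"jaw":0},
    {"dx":-0.1,"dy":0.03,"dz":0.0,"rx":0,"ry":0,"rz":0,"jaw":0},
    {"dx":0,"dy":0,"dz":0.0,"rx":0,"ry":0,"rz":0,"jaw":0},
  ],
)

```text
time_s: 6.75
ee_pos: [0.545, -0.306, 0.0553]
tcp_rot: [-0.217, 3.133, -0.001]
wrist_force: [-0.5, -1.1, 5.4]
gripper_width: 0.006
gripper_force: 2.7
```

Run:
```python
from h import *
o=ctrl.get_obs();print(o['time_s'],o['ee_pos'],o['wrist_force'])
import pickle;pickle.dump(cal('wrist'),open('c4.pkl','wb'))
snap('wrist','w4.png')
```

```text
6.75 [ 0.54496747 -0.30600275  0.05528926] [-0.54336421 -1.05637082  5.39803007]
```

View pics/w4.png

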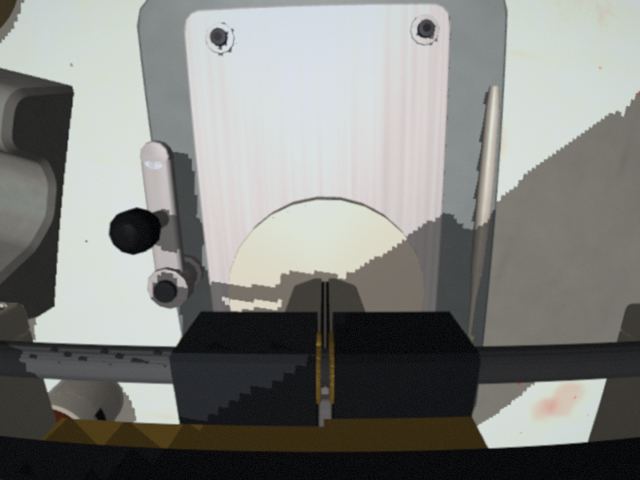

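The blank is still under the fingertip (near rim apex at (325,198)), its centre about 22.6 mm short of the seat centre. The pillar is at (164,291) and the knob at (134,231). Next I'll re-place the finger 22 mm ahead of the blank's centre and press its leading edge down.

Request:
step_arm(
  moves=[
    {"dx":0,"dy":0,"dz":-1,"rx":0,"ry":0,"rz":0,"jaw":0},
    {"dx":-1.1,"dy":0,"dz":0,"rx":0,"ry":0,"rz":0,"jaw":0},
    {"dx":-1.1,"dy":0,"dz":0.3,"rx":0,"ry":0,"rz":0,"jaw":0},
    {"dx":0,"dy":0,"dz":0.5,"rx":0,"ry":0,"rz":0,"jaw":0},
    {"dx":0,"dy":0,"dz":0.1,"rx":0,"ry":0,"rz":0,"jaw":0},
  ],
)

```text
time_s: 7.3
ee_pos: [0.5665, -0.3021, 0.0546]
tcp_rot: [0.218, -3.133, -0.001]
wrist_force: [1.5, 0.9, 3.5]
gripper_width: 0.002
gripper_force: 1.8
```

Request:
step_arm(
  moves=[
    {"dx":0,"dy":0,"dz":0.05,"rx":0,"ry":0,"rz":0,"jaw":0},
    {"dx":0,"dy":0,"dz":0.05,"rx":0,"ry":0,"rz":0,"jaw":0},
    {"dx":0,"dy":0,"dz":0,"rx":0,"ry":0,"rz":0,"jaw":0},
  ],
)

```text
time_s: 7.6
ee_pos: [0.5662, -0.3026, 0.0547]
tcp_rot: [0.217, -3.134, -0.0]
wrist_force: [0.3, 1.2, 2.6]
gripper_width: 0.002
gripper_force: 1.2
```

Request:
step_arm(
  moves=[
    {"dx":0,"dy":0,"dz":0.05,"rx":0,"ry":0,"rz":0,"jaw":0},
    {"dx":0,"dy":0,"dz":0,"rx":0,"ry":0,"rz":0,"jaw":0},
  ],
)

```text
time_s: 7.8
ee_pos: [0.5665, -0.3027, 0.0543]
tcp_rot: [-0.217, 3.134, -0.0]
wrist_force: [0.3, 1.7, 3.0]
gripper_width: 0.006
gripper_force: 1.6
```

Request:
step_arm(
  moves=[
    {"dx":0,"dy":0,"dz":0.05,"rx":0,"ry":0,"rz":0,"jaw":0},
    {"dx":0,"dy":0,"dz":0.05,"rx":0,"ry":0,"rz":0,"jaw":0},
    {"dx":0,"dy":0,"dz":0,"rx":0,"ry":0,"rz":0,"jaw":0},
  ],
)

```text
time_s: 8.1
ee_pos: [0.5667, -0.3027, 0.0538]
tcp_rot: [-0.217, 3.133, -0.001]
wrist_force: [0.2, 1.3, 8.1]
gripper_width: -0.001
gripper_force: 4.1
```

Request:
step_arm(
  moves=[
    {"dx":0,"dy":0,"dz":0.05,"rx":0,"ry":0,"rz":0,"jaw":0},
    {"dx":0,"dy":0,"dz":0,"rx":0,"ry":0,"rz":0,"jaw":0},
  ],
)

```text
time_s: 8.3
ee_pos: [0.5668, -0.3028, 0.0537]
tcp_rot: [-0.217, 3.133, -0.001]
wrist_force: [0.3, 2.8, 11.6]
gripper_width: -0.001
gripper_force: 5.7
```

Request:
step_arm(
  moves=[
    {"dx":-0.2,"dy":0,"dz":0,"rx":0,"ry":0,"rz":0,"jaw":0},
    {"dx":-0.2,"dy":0,"dz":0,"rx":0,"ry":0,"rz":0,"jaw":0},
    {"dx":-0.2,"dy":0,"dz":0,"rx":0,"ry":0,"rz":0,"jaw":0},
  ],
)

```text
time_s: 8.6
ee_pos: [0.5724, -0.3023, 0.0535]
tcp_rot: [-0.217, 3.134, -0.002]
wrist_force: [-1.8, -0.4, 9.6]
gripper_width: 0.0
gripper_force: 4.7
```

Request:
step_arm(
  moves=[
    {"dx":-0.2,"dy":0,"dz":0.02,"rx":0,"ry":0,"rz":0,"jaw":0},
    {"dx":-0.2,"dy":0,"dz":0.02,"rx":0,"ry":0,"rz":0,"jaw":0},
    {"dx":0,"dy":0,"dz":0,"rx":0,"ry":0,"rz":0,"jaw":0},
  ],
)

```text
time_s: 8.9
ee_pos: [0.5768, -0.3018, 0.0532]
tcp_rot: [-0.217, 3.133, -0.002]
wrist_force: [-0.5, 1.0, 9.6]
gripper_width: 0.01
gripper_force: 4.7
```

Run:
```python
from h import *
o=ctrl.get_obs();print(o['time_s'],o['ee_pos'],o['wrist_force'])
import pickle;pickle.dump(cal('wrist'),open('c5.pkl','wb'))
snap('wrist','w5.png')
```

```text
8.9 [ 0.5768291  -0.30180963  0.05321207] [-0.52954052  0.95000555  9.60092833]
```

View pics/w5.png

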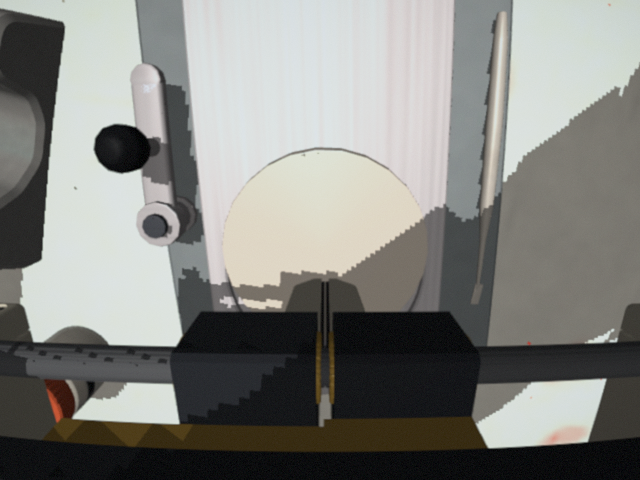

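The blank (near rim apex at (325,148)) is tilted and its leading edge sits between the seat walls. It keeps following, so I'll continue.

Request:
step_arm(
  moves=[
    {"dx":-0.2,"dy":0,"dz":0.01,"rx":0,"ry":0,"rz":0,"jaw":0},
    {"dx":-0.2,"dy":0,"dz":0.02,"rx":0,"ry":0,"rz":0,"jaw":0},
    {"dx":0,"dy":0,"dz":0,"rx":0,"ry":0,"rz":0,"jaw":0},
  ],
)

```text
time_s: 9.25
ee_pos: [0.5808, -0.3013, 0.0529]
tcp_rot: [-0.217, 3.133, -0.002]
wrist_force: [-0.2, 1.3, 9.0]
gripper_width: 0.003
gripper_force: 4.6
```

Request:
step_arm(
  moves=[
    {"dx":-0.2,"dy":0,"dz":0.02,"rx":0,"ry":0,"rz":0,"jaw":0},
    {"dx":-0.2,"dy":0,"dz":0.01,"rx":0,"ry":0,"rz":0,"jaw":0},
    {"dx":0,"dy":0,"dz":0,"rx":0,"ry":0,"rz":0,"jaw":0},
  ],
)

```text
time_s: 9.55
ee_pos: [0.5848, -0.3007, 0.0525]
tcp_rot: [-0.217, 3.133, -0.002]
wrist_force: [2.1, -0.3, 6.0]
gripper_width: 0.005
gripper_force: 3.7
```

Run:
```python
from h import *
o=ctrl.get_obs();print(o['time_s'],o['ee_pos'],o['wrist_force'])
import pickle;pickle.dump(cal('wrist'),open('c6.pkl','wb'))
im=snap('wrist','w6.png');g=im.astype(int).sum(2)
print([int(v) for v in g[100:170:2,325]])
for v in range(90,170,8):print(v,ray('wrist',[325,v],.044).round(4))
```

```text
9.55 [ 0.5848246  -0.30067669  0.05250576] [ 2.07713793 -0.27467106  6.02261583]
[673, 672, 677, 676, 679, 674, 677, 677, 675, 675, 676, 678, 677, 677, 677, 675, 678, 675, 680, 679, 678, 678, 679, 674, 405, 600, 667, 669, 666, 667, 667, 665, 666, 668, 667]
90 [[ 0.491 -0.314  0.044]]
98 [[ 0.4941 -0.3136  0.044 ]]
106 [[ 0.4972 -0.3131  0.044 ]]
114 [[ 0.5003 -0.3127  0.044 ]]
122 [[ 0.5034 -0.3123  0.044 ]]
130 [[ 0.5066 -0.3118  0.044 ]]
138 [[ 0.5098 -0.3114  0.044 ]]
146 [[ 0.5131 -0.3109  0.044 ]]
154 [[ 0.5163 -0.3105  0.044 ]]
162 [[ 0.5196 -0.31    0.044 ]]
```

View pics/w6.png

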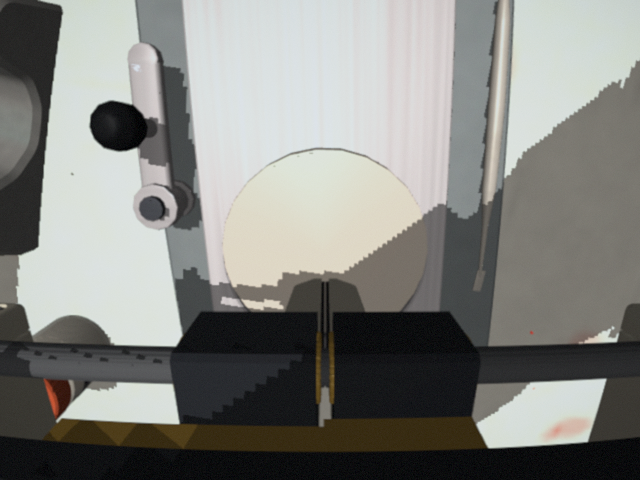

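The rim apex is still at (325,148), so the blank moves with the finger and is about 5 mm short.

Request:
step_arm(
  moves=[
    {"dx":-0.2,"dy":0,"dz":0.03,"rx":0,"ry":0,"rz":0,"jaw":0},
    {"dx":-0.1,"dy":0,"dz":0.02,"rx":0,"ry":0,"rz":0,"jaw":0},
    {"dx":0,"dy":0,"dz":0,"rx":0,"ry":0,"rz":0,"jaw":0},
  ],
)

```text
time_s: 9.9
ee_pos: [0.5877, -0.3002, 0.0521]
tcp_rot: [-0.217, 3.133, -0.002]
wrist_force: [1.1, 1.2, 8.5]
gripper_width: 0.005
gripper_force: 4.4
```

Request:
step_arm(
  moves=[
    {"dx":-0.1,"dy":0,"dz":0.02,"rx":0,"ry":0,"rz":0,"jaw":0},
    {"dx":-0.1,"dy":0,"dz":0.01,"rx":0,"ry":0,"rz":0,"jaw":0},
    {"dx":0,"dy":0,"dz":0,"rx":0,"ry":0,"rz":0,"jaw":0},
  ],
)

```text
time_s: 10.2
ee_pos: [0.589, -0.2996, 0.0508]
tcp_rot: [0.217, -3.134, 0.0]
wrist_force: [-0.6, -0.5, 0.4]
gripper_width: 0.009
gripper_force: 0.0
```

Request:
step_arm(
  moves=[
    {"dx":-0.1,"dy":0,"dz":0.02,"rx":0,"ry":0,"rz":0,"jaw":0},
    {"dx":0,"dy":0,"dz":0,"rx":0,"ry":0,"rz":0,"jaw":0},
  ],
)

```text
time_s: 10.4
ee_pos: [0.5899, -0.2993, 0.0503]
tcp_rot: [0.217, -3.133, -0.0]
wrist_force: [-1.0, 0.0, 0.7]
gripper_width: 0.008
gripper_force: 0.7
```

The contact force fell to zero with a 2 mm drop, so the blank should be seated. I'll lift, open the jaws and check from above while locating the knob.

Request:
step_arm(
  moves=[
    {"dx":0,"dy":0,"dz":-2,"rx":0,"ry":0,"rz":0,"jaw":0},
    {"dx":0,"dy":0,"dz":-4,"rx":0,"ry":0,"rz":0,"jaw":0.5},
    {"dx":0,"dy":0,"dz":-4,"rx":0,"ry":0,"rz":0,"jaw":0.5},
    {"dx":0,"dy":0,"dz":0,"rx":0,"ry":0,"rz":0,"jaw":0.5},
    {"dx":0,"dy":0,"dz":0,"rx":0,"ry":0,"rz":0,"jaw":0.5},
  ],
  squeeze=6,
)

```text
time_s: 10.9
ee_pos: [0.5903, -0.2993, 0.151]
tcp_rot: [-0.217, 3.133, -0.001]
wrist_force: [-0.3, -0.0, -0.6]
gripper_width: 0.299
gripper_force: 0.0
```

Run:
```python
from fit import *
o=ctrl.get_obs();print(o['time_s'],o['ee_pos'],o['tcp_rot'],o['wrist_force'],o['gripper_width'])
import pickle;c=cal('wrist');pickle.dump(c,open('c7.pkl','wb'))
im=snap('wrist','w7.png')[:,:,::-1].copy()
for z in(.033,.038):print(z,circ(im,c,z,[.5674,-.303],.049,.005))
c6=pickle.load(open('c6.pkl','rb'));kn=ray('wrist',[118,125],.07,c6)[0];pi=ray('wrist',[151,208],.049,c6)[0];print(kn,pi,np.hypot(*(kn-pi)[:2]))
```

```text
10.9 [ 0.59026588 -0.29934127  0.15097883] [-2.16987033e-01  3.13321511e+00 -8.88540879e-04] [-0.25896009 -0.00765264 -0.58555975] 0.2990677080431545
0.033 (array([ 0.56685899, -0.30331986,  0.04927242]), 865)
0.038 (array([ 0.56590491, -0.30344598,  0.04834879]), 865)
[ 0.51460444 -0.38463459  0.07      ] [ 0.54825234 -0.38150851  0.049     ] 0.033792800501430444
```

View pics/w7.png

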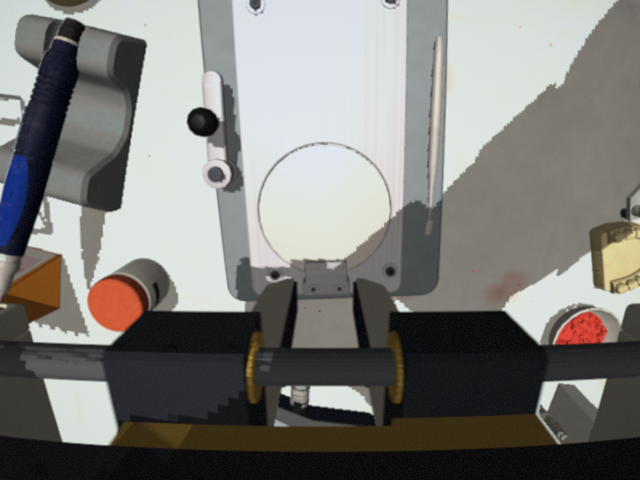

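The blank (circle centre ~(324,205)) lies under the lip (326,275), with its fitted centre at (0.567,-0.303) and radius 49.3 mm at the seated height, so it is seated. The knob is at (202,122). Next I'll grip it.

Request:
step_arm(
  moves=[
    {"dx":2.9,"dy":-2.5,"dz":0,"rx":0,"ry":0,"rz":0,"jaw":0.5},
    {"dx":2.9,"dy":-2.5,"dz":0,"rx":0,"ry":0,"rz":0,"jaw":0.5},
    {"dx":2.9,"dy":-2.5,"dz":0,"rx":0,"ry":0,"rz":0,"jaw":0.5},
    {"dx":0,"dy":0,"dz":0,"rx":0,"ry":0,"rz":0,"jaw":0.5},
    {"dx":0,"dy":0,"dz":2,"rx":0,"ry":0,"rz":0,"jaw":0.5},
  ],
)

```text
time_s: 11.45
ee_pos: [0.5144, -0.3866, 0.1312]
tcp_rot: [-0.214, 3.133, -0.002]
wrist_force: [0.3, 0.7, -1.8]
gripper_width: 0.5
gripper_force: 0.0
```

Request:
step_arm(
  moves=[
    {"dx":0,"dy":0,"dz":2,"rx":0,"ry":0,"rz":0,"jaw":0.5},
    {"dx":0,"dy":0,"dz":2,"rx":0,"ry":0,"rz":0,"jaw":0.5},
    {"dx":0,"dy":0,"dz":1.4,"rx":0,"ry":0,"rz":0,"jaw":0.5},
    {"dx":0,"dy":0,"dz":0,"rx":0,"ry":0,"rz":0,"jaw":0.5},
  ],
)

```text
time_s: 11.85
ee_pos: [0.5136, -0.3842, 0.0739]
tcp_rot: [0.217, -3.131, -0.005]
wrist_force: [0.9, 0.4, 0.0]
gripper_width: 0.501
gripper_force: 0.0
```

Request:
step_arm(
  moves=[
    {"dx":0,"dy":0,"dz":0,"rx":0,"ry":0,"rz":0,"jaw":0.1},
    {"dx":0,"dy":0,"dz":0,"rx":0,"ry":0,"rz":0,"jaw":0.1},
    {"dx":0,"dy":0,"dz":0,"rx":0,"ry":0,"rz":0,"jaw":0.1},
    {"dx":0,"dy":0,"dz":0,"rx":0,"ry":0,"rz":0,"jaw":0.1},
    {"dx":0,"dy":0,"dz":0,"rx":0,"ry":0,"rz":0,"jaw":0.1},
  ],
  squeeze=6,
)

```text
time_s: 12.35
ee_pos: [0.5145, -0.3858, 0.0773]
tcp_rot: [-0.217, 3.133, -0.001]
wrist_force: [-1.4, -1.0, 3.0]
gripper_width: 0.185
gripper_force: 6.0
```

Request:
step_arm(
  moves=[
    {"dx":-0.07,"dy":0.68,"dz":0,"rx":0,"ry":0,"rz":0,"jaw":0.1},
    {"dx":-0.2,"dy":0.65,"dz":0,"rx":0,"ry":0,"rz":0,"jaw":0.1},
    {"dx":-0.33,"dy":0.6,"dz":0,"rx":0,"ry":0,"rz":0,"jaw":0.1},
    {"dx":0,"dy":0,"dz":0,"rx":0,"ry":0,"rz":0,"jaw":0.1},
  ],
)

```text
time_s: 12.75
ee_pos: [0.5179, -0.3644, 0.0767]
tcp_rot: [0.218, -3.134, -0.001]
wrist_force: [-1.5, -0.4, 2.9]
gripper_width: 0.186
gripper_force: 6.0
```

Request:
step_arm(
  moves=[
    {"dx":-0.44,"dy":0.52,"dz":0,"rx":0,"ry":0,"rz":0,"jaw":0.1},
    {"dx":-0.53,"dy":0.42,"dz":0,"rx":0,"ry":0,"rz":0,"jaw":0.1},
    {"dx":-0.6,"dy":0.31,"dz":0,"rx":0,"ry":0,"rz":0,"jaw":0.1},
    {"dx":0,"dy":0,"dz":0,"rx":0,"ry":0,"rz":0,"jaw":0.1},
  ],
)

```text
time_s: 13.15
ee_pos: [0.5325, -0.3505, 0.0765]
tcp_rot: [-0.218, 3.133, -0.0]
wrist_force: [1.9, -1.9, 1.2]
gripper_width: 0.187
gripper_force: 6.0
```

Request:
step_arm(
  moves=[
    {"dx":-0.65,"dy":0.18,"dz":0,"rx":0,"ry":0,"rz":0,"jaw":0.1},
    {"dx":-0.4,"dy":0.04,"dz":0,"rx":0,"ry":0,"rz":0,"jaw":0.1},
    {"dx":-0.25,"dy":0.01,"dz":0,"rx":0,"ry":0,"rz":0,"jaw":0.1},
    {"dx":0,"dy":0,"dz":0,"rx":0,"ry":0,"rz":0,"jaw":0.1},
  ],
)

```text
time_s: 13.55
ee_pos: [0.5437, -0.3479, 0.0765]
tcp_rot: [0.217, -3.133, 0.002]
wrist_force: [-3.3, -8.9, -0.1]
gripper_width: 0.188
gripper_force: 6.0
```

Request:
step_arm(
  moves=[
    {"dx":-0.15,"dy":-0.05,"dz":0,"rx":0,"ry":0,"rz":0,"jaw":0.1},
    {"dx":0,"dy":0,"dz":0,"rx":0,"ry":0,"rz":0,"jaw":0.1},
    {"dx":0,"dy":0,"dz":0,"rx":0,"ry":0,"rz":0,"jaw":0.5},
    {"dx":0,"dy":0,"dz":0,"rx":0,"ry":0,"rz":0,"jaw":0.5},
    {"dx":0,"dy":0,"dz":0,"rx":0,"ry":0,"rz":0,"jaw":0.5},
  ],
)

```text
time_s: 14.05
ee_pos: [0.5457, -0.3468, 0.0765]
tcp_rot: [0.217, -3.134, -0.001]
wrist_force: [-0.1, -0.3, -0.0]
gripper_width: 0.399
gripper_force: 0.0
```

Request:
step_arm(
  moves=[
    {"dx":0,"dy":0,"dz":0,"rx":0,"ry":0,"rz":0,"jaw":0.5},
    {"dx":0,"dy":0,"dz":-2,"rx":0,"ry":0,"rz":0,"jaw":0.5},
    {"dx":0,"dy":0,"dz":-4,"rx":0,"ry":0,"rz":0,"jaw":0.5},
    {"dx":-3,"dy":2,"dz":-3,"rx":0,"ry":0,"rz":0,"jaw":0.5},
    {"dx":-3,"dy":2,"dz":-2,"rx":0,"ry":0,"rz":0,"jaw":0.5},
  ],
)

```text
time_s: 14.55
ee_pos: [0.6004, -0.2994, 0.1895]
tcp_rot: [-0.214, 3.132, -0.002]
wrist_force: [1.0, -0.8, -0.4]
gripper_width: 0.5
gripper_force: 0.0
```

Request:
step_arm(
  moves=[
    {"dx":0,"dy":0,"dz":0,"rx":0,"ry":0,"rz":0,"jaw":0.5},
    {"dx":0,"dy":0,"dz":0,"rx":0,"ry":0,"rz":0,"jaw":0.5},
  ],
)

```text
time_s: 14.75
ee_pos: [0.5996, -0.2988, 0.1865]
tcp_rot: [0.219, -3.134, 0.0]
wrist_force: [-1.1, -0.3, -0.5]
gripper_width: 0.502
gripper_force: 0.0
```

Run:
```python
from fit import *
o=ctrl.get_obs();print(o['time_s'],o['ee_pos'],o['wrist_force'])
import pickle;c=cal('wrist');pickle.dump(c,open('c8.pkl','wb'))
im=snap('wrist','w8.png')[:,:,::-1].copy()
print(circ(im,c,.033,[.5669,-.3033],.049,.004))
m=(im.max(2)<60).astype(np.uint8)
n,l,s,cc=cv2.connectedComponentsWithStats(m)
for i in range(1,n):
    if 80<s[i,4]<4000: print(s[i],ray('wrist',cc[i],.068,c).round(4))
```

```text
14.75 [ 0.59961678 -0.29884382  0.18645851] [-1.12333015 -0.34478947 -0.4562369 ]
(array([ 0.56698108, -0.303468  ,  0.04932631]), 836)
[ 88  19  25  23 321] [[ 0.4698 -0.4735  0.068 ]]
[257 150  24  23 402] [[ 0.5453 -0.3476  0.068 ]]
[611 193  29  11 129] [[ 0.5319 -0.0722  0.068 ]]
[607 384  23  21 111] [[ 0.7111 -0.0072  0.068 ]]
```

View pics/w8.png

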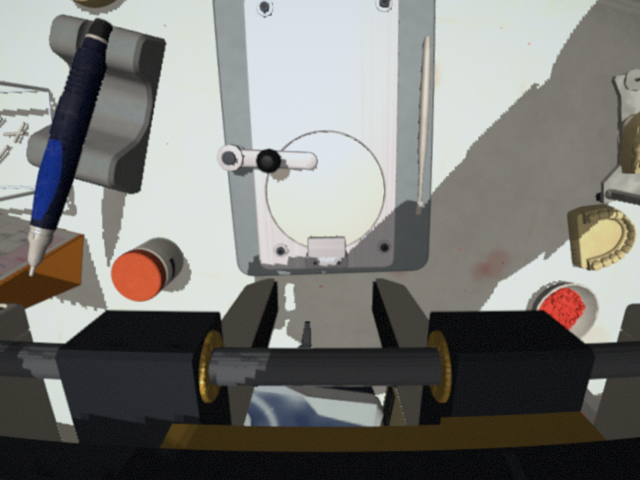

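The clamp arm points from the pillar (230,158) across the blank's near edge with the knob at (268,160), which is about 1.6 rad. The blank is seated under the lip and the arm is clear, so I'll hand in.

```bash
python3 -c "
from workcell import ctrl
print(ctrl.close_job())"
```

```text
the job is handed in; nothing more can be done
None
```

The blank is seated under the lip, the clamp is swung across it to about 1.6 rad as measured in the last picture, the gripper is clear of everything, and the job was handed in at about 15 s; no verdict came back.

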